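# Mirror check of the dot on the far end of a terminal strip

### The arm

A 6-joint arm with a two-finger parallel gripper is mounted at the origin on a cart in front of the work surface, level with it; the furniture and walls round the work are solid. World frame = base frame: x ahead of the robot, y to its left, z up, the work surface at z = 0. Lengths are in mm, angles in degrees, forces in N, time in s.
With the tool pointing down it reaches from about 300 to 850 mm from the base axis. Payload 4.2 kg.
Tool frame: the origin (TCP) lies midway between the tips of the shut fingers; the grasp point (between the pads) lies 19 mm behind it; z points along the fingers, x is the direction in which the jaws open and shut, and the axes are right-handed (so a half turn about z gives the same grasp; the last joint's range is limited). The gripper opens to 91 mm and grips with 3 to 60 N. Pads are 32 mm wide; open, the fingers measure 118 mm over their backs; the gripper's body (76 mm by 178 mm) begins 60 mm behind the grasp point.
Start: joints at [-78.266, 18.312, 89.639, -0, 72.044, -1.146], TCP at [128.176, -560.548, 213.976] pointing down, gripper open.
Joint ranges: [-177.97, 177.97], [-48.28, 115.42], [12.27, 149.76], [-77.06, 257.06], [2.81, 150.46], [-146.56, 146.56]. Speed limits (degrees/s): [147.25, 147.25, 180, 180, 180, 180].

### API

Orientations are given as [roll, pitch, yaw] about the fixed x, y, z axes, in that order (R = Rz(yaw) Ry(pitch) Rx(roll)).
In Python, from workcell import env gives the robot as it stands. The module is installed in compiled form; this text tells all that it offers.
- The arm moves only by the tool drive_tool, never from a script. Its argument "series" is a list of rows, each a list of 3 entries, a list of its own where there are three numbers: the closure, from 0 (fully open) to 1 (shut), then the shift along the tool's x, y, z in mm, then the turn, a rotation vector about the tool's x, y, z in rad. In form: [[gripper, [dx, dy, dz], [rx, ry, rz]], ...]. A call has exactly 5 rows; each row is the pose to reach, as a shift and turn from the pose commanded when the call began, along the tool's axes at that moment; what a row does not reach only later rows make up. A row lasts 1/10 s, in which the tool goes at most 50 mm and 8.59 degrees, less where a joint would pass 70% of its speed; a pose out of reach is approached as far as the arm can. A call with a gripper value outside its range is refused whole. The fingers move at their own pace and stop on an object; "squeeze" is the grip in N (left out, the last holds). Time passes only in rows, so rows that repeat a pose let the fingers close, or fill a call up. It gives the time, the measured TCP pose, the force and the opening at its end, in the units of the state.
- env.state(): the state, without advancing time (a new reading comes with each control period).
- env.grab_frame(name): name is "side" or "top" or "wrist"; returns a dict with "image" (400x640x3 uint8, red, green, blue), "K" (3x3 intrinsics, pixels), "origin" and "orientation" of the camera in the world. Camera axes: x right, y down, z forward; pixel columns grow to the right and rows downward; lengths in mm; the calibration is good to about 2 mm. A picture is of the moment at which its call begins. There is no depth.
- env.job_done(): hands the job in, once; it reports no verdict.
The state is a dict: "time_s": time; "qpos": joint angles; "qvel": joint speeds; "effort": joint torques, N m; "ee_pos": TCP position; "ee_rot": TCP orientation; "force": force on the tool from outside, world axes, zero at the start; "torque": the same for the moment, N m; "gripper_width": finger opening in mm.
Only numpy, scipy, OpenCV 4.12 (cv2) and the standard library are available. Lean on these libraries where they do the work, as an engineer would, in place of code of your own. Each camera call takes 0.05 s, during which the arm holds its last target.

### The job

Draw the flat inspection mirror upwards out of its storage block and slide it edgewise, glass towards the camera, down into the slot of the sprung turntable until it is fully home. Then, keeping hold of its black grip, turn it until the bench camera, looking into the mirror, would see the orange dot on the far end of the terminal strip in the loaded jig at the middle of the glass. Finish while still holding the mirror steady at that angle (the turntable springs back if you let go), and leave the other things on the bench where they are.

Things in the scene. Friction and masses are not known exactly. Their poses are not given: they have to be found in the camera images.
- mirror_grip (a point): centre of the black grip (12 mm thick in x, 40 wide in y, 36 high) at the top of the flat inspection mirror, a rigid upright blade 118 mm tall, 0.14 kg; 100 mm above the blade's foot. x across the thickness, pointing away from the glass side (glass faces -x), y along the width, z up. At the start the foot stands 6 mm above the bench in the storage block
- mirror_glass (a point): centre of the mirror glass (51 mm square) on the blade's -x side, 51 mm above its foot; same axes as the grip. The grey steel blade is 5 mm thick and 56 mm wide, its lower corners bevelled over 8 mm to 48 mm at the foot
- storage_block: grey plastic block fixed to the bench, 64 x 84 x 28 mm, origin at the centre of its underside; two slots 22 mm deep run along its y at x = -16 and +16 mm; the mirror stands in the one at x = -16 mm, the other is empty
- station_axis (a point): point on the bench under the turntable's upright axis, in the frame of the inspection station: a fixed grey base plate with camera, turntable and two blue jigs. x points from the camera to the turntable, y to the left as the camera looks, z up
- slot_floor (a point): centre of the slot's floor in the blue block on the turntable, on its axis, 20 mm above the bench. The slot runs along this frame's y (turns with the turntable): 58 mm long, 6.6 mm wide, 16 mm deep; above it sloping steel lips open to 13 mm at 42 mm above the bench. With the mirror fully home its grip centre is 100 mm above this point
- turntable (a joint): turntable angle, rad, counter-clockwise from above, -0.75 to 0.75. A spring (0.15 N m per rad) returns it to 0, where a mirror in it would show the camera itself. Blade play in the slot about 0.03 rad. The camera sees the dot mid-mirror at -0.5*atan2(v, 0.085), v being the dot's y (m) in the station's frame: the line square to the glass then halves the angle lens - axis - dot
- lens (a point): centre of the front of the camera's lens, 150 mm from the turntable's axis along the station's -x, 88 mm above the bench; the camera is a fixed dark grey box on a pillar with a black lens barrel, looking along the station's +x and slightly down
- dot (a point): orange dot, 9 mm across, on the end of the green terminal strip facing away from the camera. The strip sits in one of two blue clamp jigs (90 x 130 mm, lever to 110 mm above the bench), left or right of the camera; the other jig is empty. The dot is 85 mm from the turntable's axis along the station's -x, 68 to 132 mm to one side, 46 mm above the bench
- small_box: brown carton 60 x 91 x 45 mm, loose on the bench behind the station, origin at the centre of its underside; leave it alone
- peg_jar: clear jar, 57 mm across, 46 mm high, loose behind the station, origin at the centre of its underside; leave it alone
- tape_roll: roll of tape, 77 mm across, 19 mm high, loose, behind the storage block, origin at the centre of its underside; leave it alone
There are look-alikes about, which are no part of the job. Of the things that look like the part that bears mirror_grip, the larger one is meant.

How it is judged:
By the outcome, as a careful person would: the job done as asked, in the order asked, and still so for the second after the job is handed in, while the arm keeps its last pose, push and grip.
It also fails if it takes over 42 s, if anything falls off the work surface, if the arm or the gripper's body presses on something with over 40 N, if the wrist force passes 120 N, or if a joint passes its speed limit or range.

## Working session

There is one attempt and no reset: what is moved stays moved. The work goes in short steps, Python scripts to look and compute and a tool call to move; the robot and the scene stay as the last step left them, time stands still between calls to the robot, and variables do not carry over. Pictures are saved under pics/ and viewed, and the job is handed in when it is done.

Besides the shell and the picture viewer there is one more tool, called after "Call:" by a JSON object that holds its "method" and its "body", one argument or row to a line. drive_tool: Moves the arm, as the interface text tells. Its arguments: {"type":"object","properties":{"series":{"type":"array","items":{"type":"array"}},"squeeze":{"type":"number"}},"required":["series"]}

```bash
mkdir -p pics; python3 - <<'E'
from workcell import env
import cv2, numpy as np, pickle
print(env.state())
d={}
for n in ["side","top","wrist"]:
    f=env.grab_frame(n); d[n]=f
    cv2.imwrite(f"pics/a_{n}.png",f["image"][:,:,::-1])
    print(n,f["K"],f["origin"],f["orientation"])
pickle.dump(d,open("a.pkl","wb"))
E
```

```text
{'time_s': 0.0, 'qpos': array([-7.82663780e+01,  1.83518675e+01,  8.97090402e+01,  5.49750783e-04,
        7.20423594e+01, -1.14672136e+00]), 'qvel': array([-0.05255677, -0.06616635,  0.01151208, -0.02344561,  0.03511574,
       -0.06647984]), 'effort': array([ 1.48812996e-03, -4.12459874e+01, -2.31974065e+01,  7.29461946e-02,
        4.56082437e-02, -1.34655043e-04]), 'ee_pos': array([ 128.06663466, -560.02355515,  213.10015897]), 'ee_rot': array([-1.79997411e+02,  1.03235922e-01, -7.71198242e+01]), 'force': array([ 0.1621131 , -0.74440078,  0.27912049]), 'torque': array([-0.01691115, -0.00059032,  0.0450995 ]), 'gripper_width': 90.97445269954297}
side [[471.12625723   0.         313.23704721]
 [  0.         471.12625723 200.72539976]
 [  0.           0.           1.        ]] [231.93073534 757.14455932 635.82357021] [-125.92292864   -1.34847725 -147.85693089]
top [[417.86882286   0.         319.2062334 ]
 [  0.         417.86882286 197.90840959]
 [  0.           0.           1.        ]] [ 427.48023122  107.48929748 1105.20814886] [-170.2657108     1.05016042  -89.12040395]
wrist [[299.62053503   0.         323.76845781]
 [  0.         299.62053503 194.25260088]
 [  0.           0.           1.        ]] [ 194.52139959 -544.45560944  384.43734537] [ 1.65818764e+02  3.90416974e-02 -7.71597739e+01]
```

View pics/a_side.png

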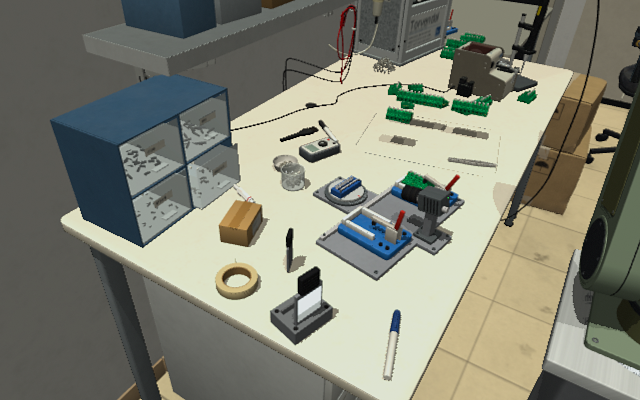

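View pics/a_top.png

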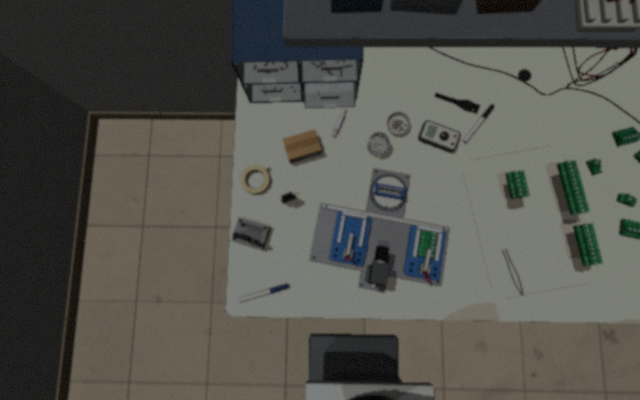

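View pics/a_wrist.png

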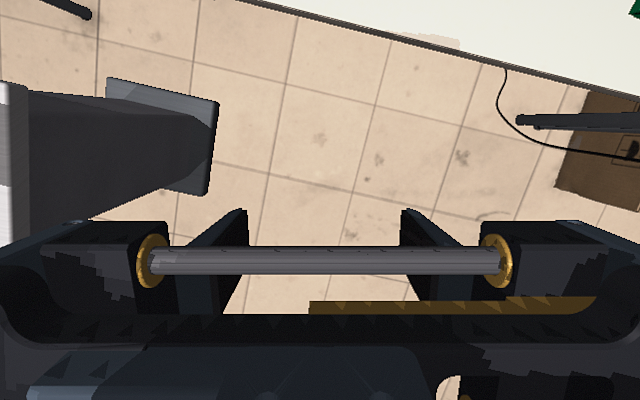

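The side view shows the mirror in the storage block at about (305,300), a smaller look-alike at (290,250), and the station at about (390,220). The top view shows the block at (252,233) and the turntable at (389,190). The green strip is in the right-hand jig at (428,245).

```bash
cat > h.py <<'E'
import numpy as np, pickle, cv2
from scipy.spatial.transform import Rotation as R
def rot(o): return R.from_euler('xyz',o,degrees=True).as_matrix()
def proj(f,p):
    p=np.atleast_2d(p).astype(float); c=(p-f["origin"])@rot(f["orientation"])
    q=c@f["K"].T; return q[:,:2]/q[:,2:]
def ray(f,uv,z):
    d=rot(f["orientation"])@np.linalg.inv(f["K"])@np.array([uv[0],uv[1],1.])
    o=np.array(f["origin"]); return o+d*(z-o[2])/d[2]
def crop(f,x0,y0,w,h,s,name,bright=1.0):
    im=f["image"][y0:y0+h,x0:x0+w,::-1]
    im=np.clip(im*bright,0,255).astype(np.uint8)
    im=cv2.resize(im,None,fx=s,fy=s,interpolation=cv2.INTER_CUBIC)
    for k in range(0,w,10):
        cv2.line(im,(k*s,0),(k*s,4 if k%50 else 12),(0,0,255),1)
    for k in range(0,h,10):
        cv2.line(im,(0,k*s),(4 if k%50 else 12,k*s),(0,0,255),1)
    cv2.imwrite(name,im)
E
python3 - <<'E'
from h import *
d=pickle.load(open("a.pkl","rb"))
crop(d["top"],225,160,100,70+20,8,"pics/b1.png",1.6)
crop(d["top"],305,160,150,135,5,"pics/b2.png",1.6)
crop(d["side"],260,220,80,125,5,"pics/b3.png",1.1)
crop(d["side"],310,165,160,115,5,"pics/b4.png",1.1)
E
```

```text
(no output)
```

View pics/b1.png

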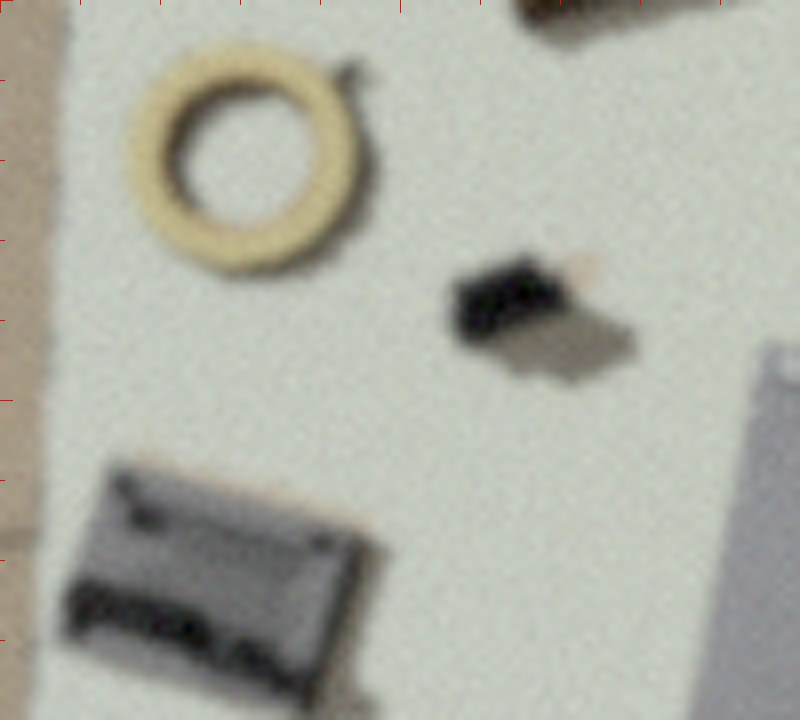

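View pics/b2.png

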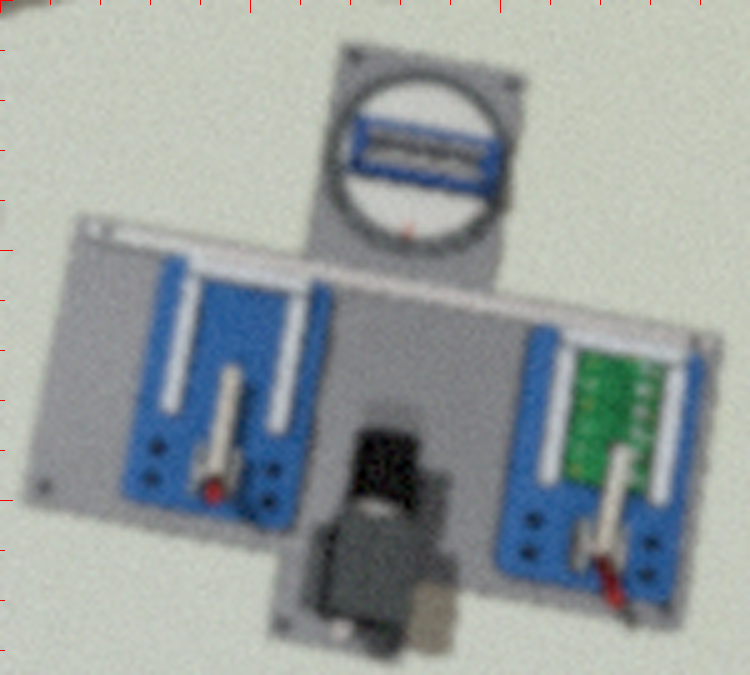

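View pics/b3.png

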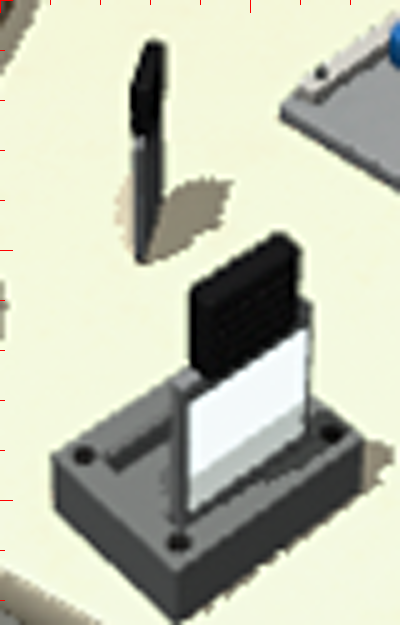

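View pics/b4.png

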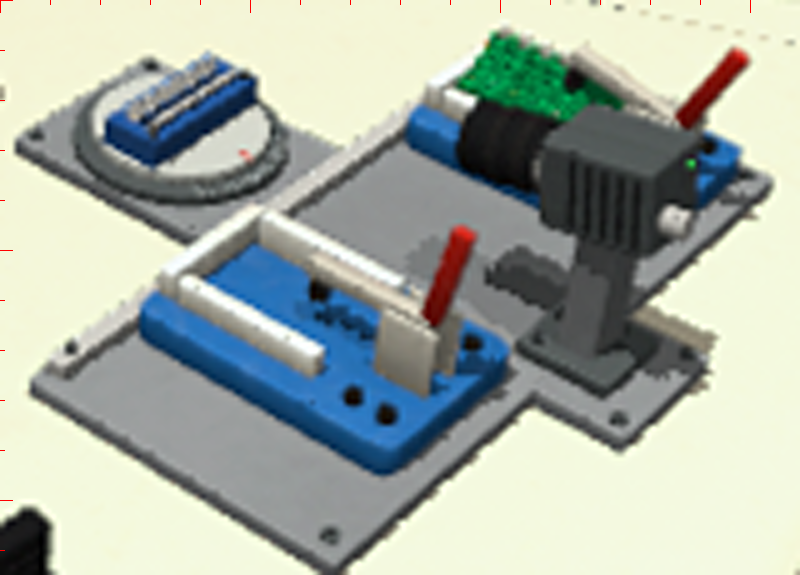

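```bash
python3 - <<'E'
from h import *
from scipy.optimize import least_squares
d=pickle.load(open("a.pkl","rb")); T,S=d["top"],d["side"]
# block
c=lambda x,y,z:(x,y,z)
top=[((239.4,218.1),(32,42,28)),((270.6,226.3),(32,-42,28)),((233.1,238.8),(-32,42,28)),((263.8,248.1),(-32,-42,28))]
side=[((270.4,311),(32,42,28)),((295.6,333),(-32,42,28)),((332.4,307),(-32,-42,28))]
def w(p,q):
    C,s=np.cos(p[2]),np.sin(p[2]); q=np.array(q,float)
    return np.stack([p[0]+C*q[:,0]-s*q[:,1],p[1]+s*q[:,0]+C*q[:,1],q[:,2]],1)
def fit(lst,x0):
    def r(p):
        return np.concatenate([(proj(f,w(p,[b for a,b in l]))-[a for a,b in l]).ravel() for f,l in lst])
    s=least_squares(r,x0); return s.x,r(s.x).round(1)
for lst in ([(T,top)],[(S,side)],[(T,top),(S,side)]):
    x,r=fit(lst,[300,300,0]); print("block",x[:2].round(1),np.degrees(x[2]).round(2),r)
# grip centre from block
print("grip", w(x,[(-16,0,106)]))
# turntable
print("slot", ray(T,(390.6,190.6),40), "disk", ray(T,(305+419/5,160+163/5),14))
print("lens", ray(T,(305+388/5,160+435/5),95))
E
```

```text
block [518.4 303.3] -14.79 [ 0.6 -1.5  0.2 -1.1 -0.6  1.5 -0.2  1. ]
block [519.1 309.6] -14.6 [-0.5 -0.5 -0.1  0.8  0.6 -0.5]
block [519.1 306.9] -14.98 [-0.7 -1.8 -1.2 -1.3 -2.   1.2 -1.7  0.8  0.5 -1.7  0.6 -0.4  1.4 -1.4]
grip [[503.6938587  311.05439745 106.        ]]
slot [631.35570379 -54.55481682  40.        ] disk [630.88576786 -53.68668966  14.        ]
lens [482.92632673 -25.21074703  95.        ]
```

```bash
cat >> h.py <<'E'
def rel(p0,yaw0,p1,yaw1):
    """tool-down: shift in tool axes and rz (rad)"""
    y=np.radians(yaw0); d=np.array(p1,float)-np.array(p0,float)
    X=np.array([np.cos(y),np.sin(y),0]);Y=np.array([np.sin(y),-np.cos(y),0])
    return np.round([d@X,d@Y,-d[2]],1), round(-np.radians(yaw1-yaw0),4)
def fwd(p0,yaw0,s,rz):
    y=np.radians(yaw0); X=np.array([np.cos(y),np.sin(y),0]);Y=np.array([np.sin(y),-np.cos(y),0])
    return np.round(np.array(p0)+s[0]*X+s[1]*Y-np.array([0,0,s[2]]),2), round(yaw0-np.degrees(rz),3)
E
python3 - <<'E'
from h import *
p=([128.18,-560.55,213.98],-77.12)
print(rel(*p,[700,-190,230],-11))
E
```

```text
(array([-233.8, -640. ,  -16. ]), np.float64(-1.154))
```

Call:
{"method": "drive_tool", "body": {
  "series": [
    [0,[-17,-46.5,-3],[0,0,-0.14]],
    [0,[-34,-93,-6],[0,0,-0.28]],
    [0,[-51,-139.5,-9],[0,0,-0.42]],
    [0,[-68,-186,-12],[0,0,-0.56]],
    [0,[-85,-232.5,-15],[0,0,-0.7]]
  ]
}}

```text
time_s: 0.65
ee_pos: [337.1, -424.5, 228.9]
ee_rot: [-180.0, 0.0, -36.7]
force: [1.5, -0.7, -0.2]
gripper_width: 91.4
```

```bash
python3 - <<'E'
from h import *
p=fwd([128.18,-560.55,213.98],-77.12,[-85,-232.5,-15],-.7); print(p)
print(rel(*p,[700,-190,230],-11))
E
```

```text
(array([ 335.88, -425.86,  228.98]), np.float64(-37.013))
(array([ 148.8, -407.5,   -1. ]), np.float64(-0.454))
```

Call:
{"method": "drive_tool", "body": {
  "series": [
    [0,[17,-46.5,0],[0,0,-0.1]],
    [0,[34,-93,0],[0,0,-0.2]],
    [0,[51,-139.5,0],[0,0,-0.3]],
    [0,[68,-186,0],[0,0,-0.4]],
    [0,[85,-232.5,0],[0,0,-0.454]]
  ]
}}

```text
time_s: 1.15
ee_pos: [545.1, -289.9, 228.7]
ee_rot: [180.0, 0.0, -10.8]
force: [1.1, -0.2, -0.0]
gripper_width: 91.3
```

```bash
python3 - <<'E'
from h import *
p=fwd([335.88,-425.86,228.98],-37.013,[85,-232.5,0],-.454); print(p)
print(rel(*p,[700,-190,230],-11))
E
```

```text
(array([ 543.72, -291.38,  228.98]), np.float64(-11.001))
(array([ 134.1, -129.3,   -1. ]), np.float64(-0.0))
```

Call:
{"method": "drive_tool", "body": {
  "series": [
    [0,[34,-33,0],[0,0,0]],
    [0,[68,-66,0],[0,0,0]],
    [0,[102,-99,0],[0,0,0]],
    [0,[134,-129,0],[0,0,0]],
    [0,[134,-129,0],[0,0,0]]
  ]
}}

```text
time_s: 1.65
ee_pos: [703.6, -186.2, 226.7]
ee_rot: [-179.9, 0.0, -10.7]
force: [-0.4, -1.2, -0.4]
gripper_width: 91.1
```

```bash
python3 - <<'E'
from h import *
from workcell import env
s=env.state(); print(s["ee_pos"],s["ee_rot"])
f=env.grab_frame("wrist"); pickle.dump(f,open("c.pkl","wb"))
print(f["origin"],f["orientation"])
cv2.imwrite("pics/c.png",f["image"][:,:,::-1])
print(fwd([543.72,-291.38,228.98],-11.001,[134,-129,0],0))
E
```

```text
[ 703.61744298 -186.20210677  226.66119721] [-1.79883473e+02  8.90429218e-03 -1.07127544e+01]
[ 715.83901214 -118.49778614  397.99121285] [ 1.65900940e+02  1.11272016e-02 -1.07494761e+01]
(array([ 699.87, -190.32,  228.98]), np.float64(-11.001))
```

View pics/c.png

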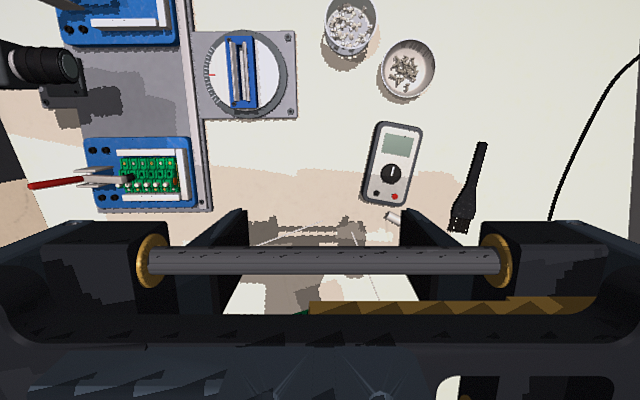

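```bash
python3 - <<'E'
from h import *
f=pickle.load(open("c.pkl","rb"))
crop(f,80,125,135,95,5,"pics/c1.png")
crop(f,180,20,125,105,6,"pics/c2.png")
E
```

```text
(no output)
```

View pics/c1.png

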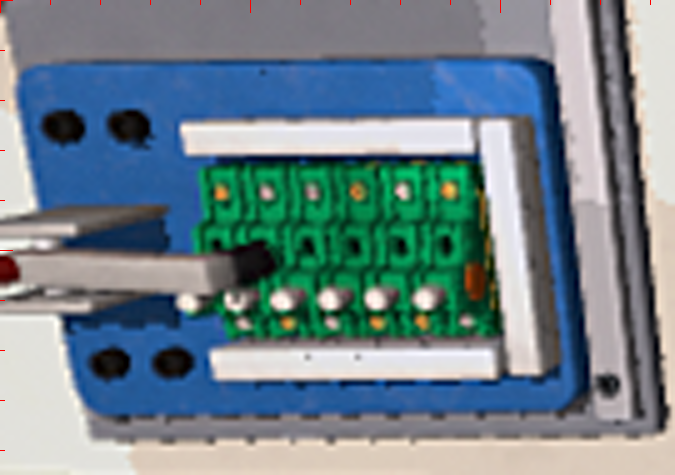

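View pics/c2.png

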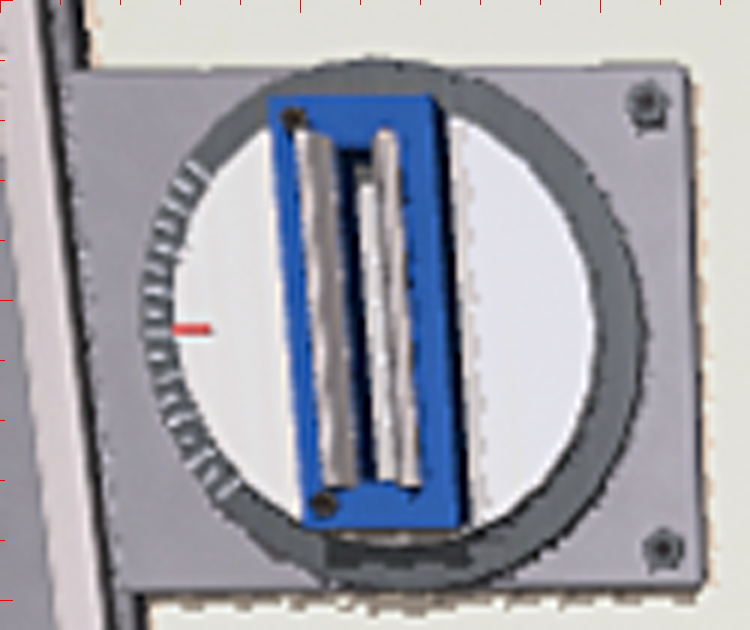

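```bash
python3 - <<'E'
from h import *
f=pickle.load(open("c.pkl","rb")); T=pickle.load(open("a.pkl","rb"))["top"]
dot=ray(f,(175,181),46); print("dot",dot)
for z in (8,12,16): print("disk",z,ray(f,(245.3,74.2),z), "top", ray(T,(305+419/5,160+163/5),z))
P=[ray(f,(180+a/6,20+b/6),36) for a,b in [(270,97),(435,97),(460,527),(303,527)]]
print(np.round(P,1), np.mean(P,0)); 
for i,j in ((0,3),(1,2),(0,1)): v=P[i]-P[j]; print(np.hypot(*v[:2]),np.degrees(np.arctan2(v[1],v[0])))
# base plate edges: turntable plate bolts, fence line
q=[ray(f,(180+a/6,20+b/6),6) for a,b in [(648,105),(662,550)]]; v=q[0]-q[1]; print("bolts",q,np.degrees(np.arctan2(v[1],v[0])))
lens=ray(T,(305+388/5,160+435/5),98)
for yaw in (-10,-11,-12):
    c,s=np.cos(np.radians(yaw)),np.sin(np.radians(yaw)); a=np.array([631,-54.]); 
    for p in (dot,lens): e=p[:2]-a; print(yaw, e@[c,s], e@[-s,c])
E
```

```text
dot [ 527.22427687 -156.02248036   46.        ]
disk 8 [631.64160431 -48.58570366   8.        ] top [632.00419171 -54.57291464   8.        ]
disk 12 [632.50518692 -49.30276682  12.        ] top [631.25857581 -53.98209799  12.        ]
disk 16 [633.36876954 -50.01982997  16.        ] top [630.51295991 -53.39128133  16.        ]
[[625.5 -11.4  36. ]
 [655.2 -17.   36. ]
 [641.5 -91.6  36. ]
 [611.7 -85.9  36. ]] [633.49061376 -51.48900069  36.        ]
75.79138103226497 79.47942403994213
75.79087431481754 79.58958916318456
30.25106579394702 169.2478077256006
bolts [array([691.44391716, -17.94090193,   6.        ]), array([ 675.9954552 , -101.80227667,    6.        ])] 79.5623171707179
-10 -84.48311892154146 -118.49299485097478
-10 -151.0538894970805 2.9986539498303104
-11 -82.40226382721639 -119.94938152243337
-11 -151.08321698556136 0.3619433668738856
-12 -80.29630820508088 -121.36923045030449
-12 -151.06652306257246 -2.2748774675383174
```

```bash
python3 - <<'E'
from h import *
from workcell import env
s=env.state(); print(s["time_s"],s["qpos"],s["qvel"],s["effort"],s["ee_pos"])
print(rel(s["ee_pos"],-10.71,[489,253,226],-14.8))
E
```

```text
1.7 [-1.59310060e+01  3.23045253e+01  6.49723464e+01 -4.43115075e-04
  8.28395638e+01 -5.12929262e+00] [-2.63888066 -2.21351736  2.56604732 -1.40657433  0.46335501 -0.37612077] [ 1.84030283e+00 -5.45399809e+01 -2.53330171e+01  3.27504426e-01
 -1.05711592e-01  5.38728945e-02] [ 701.30736337 -188.22638965  227.02366334]
(array([-290.6, -394.1,    1. ]), np.float64(0.0714))
```

Call:
{"method": "drive_tool", "body": {
  "series": [
    [0,[-28,-38,0],[0,0,0.014]],
    [0,[-57,-77,0],[0,0,0.028]],
    [0,[-86,-116,0],[0,0,0.042]],
    [0,[-115,-156,0],[0,0,0.056]],
    [0,[-144,-196,0],[0,0,0.066]]
  ]
}}

```text
time_s: 2.2
ee_pos: [593.8, 29.7, 229.1]
ee_rot: [180.0, 0.0, -14.9]
force: [0.8, 0.6, -0.4]
gripper_width: 91.1
```

```bash
python3 - <<'E'
from h import *
p=fwd([699.87,-190.32,228.98],-11.001,[-144,-196,0],.066);print(p)
print(rel(*p,[489,253,229],-14.8))
E
```

```text
(array([595.92,  29.56, 228.98]), np.float64(-14.783))
(array([-160.4, -188.8,   -0. ]), np.float64(0.0003))
```

Call:
{"method": "drive_tool", "body": {
  "series": [
    [0,[-32,-38,0],[0,0,0]],
    [0,[-64,-76,0],[0,0,0]],
    [0,[-96,-114,0],[0,0,0]],
    [0,[-128,-152,0],[0,0,0]],
    [0,[-160,-189,0],[0,0,0]]
  ]
}}

```text
time_s: 2.7
ee_pos: [487.9, 253.2, 229.2]
ee_rot: [180.0, -0.0, -14.9]
force: [1.1, 0.9, 0.8]
gripper_width: 91.2
```

Call:
{"method": "drive_tool", "body": {
  "series": [
    [0,[0,0,0],[0,0,0]],
    [0,[0,0,0],[0,0,0]],
    [0,[0,0,0],[0,0,0]],
    [0,[0,0,0],[0,0,0]],
    [0,[0,0,0],[0,0,0]]
  ]
}}

```text
time_s: 3.2
ee_pos: [490.0, 251.8, 228.9]
ee_rot: [180.0, -0.0, -14.9]
force: [0.0, 0.3, -0.0]
gripper_width: 91.3
```

```bash
python3 - <<'E'
from h import *
from workcell import env
s=env.state(); print(s["ee_pos"],s["ee_rot"],s["qvel"])
f=env.grab_frame("wrist"); pickle.dump(f,open("d.pkl","wb"))
print(f["origin"],f["orientation"])
cv2.imwrite("pics/d.png",f["image"][:,:,::-1])
print(fwd([595.92,29.56,228.98],-14.783,[-160,-189,0],0))
E
```

```text
[490.04206197 251.75896601 228.87901521] [ 1.79982243e+02 -4.13561341e-03 -1.49146627e+01] [ 0.36983568  0.11920199 -0.12190863  0.00859811  0.0556312   0.05154939]
[507.18855394 318.73448963 400.0709829 ] [ 1.65764879e+02 -9.16205698e-03 -1.49538025e+01]
(array([489.44, 253.13, 228.98]), np.float64(-14.783))
```

View pics/d.png

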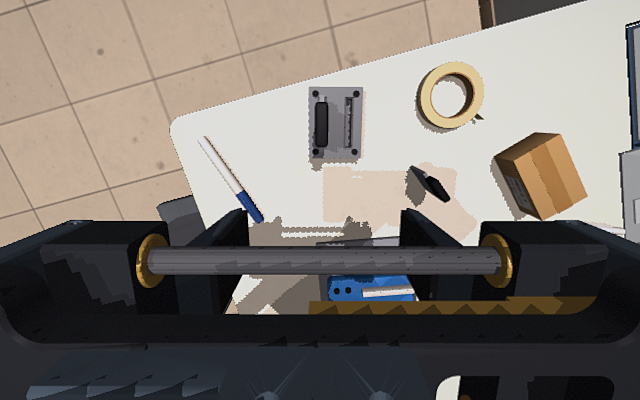

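```bash
python3 - <<'E'
from h import *
f=pickle.load(open("d.pkl","rb"))
crop(f,300,80,75,90,7,"pics/d1.png")
E
```

```text
(no output)
```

View pics/d1.png

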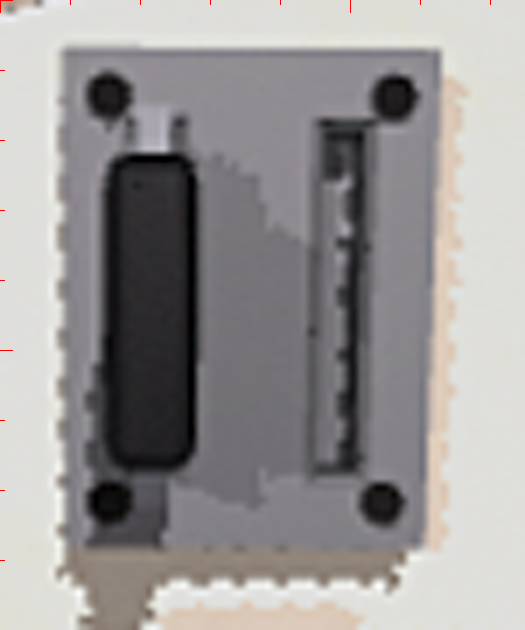

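```bash
python3 - <<'E'
from h import *
f=pickle.load(open("d.pkl","rb"))
g=lambda a,b,z: ray(f,(300+a/7,80+b/7),z)
ang=lambda p,q: np.degrees(np.arctan2((p-q)[1],(p-q)[0]))-90
P=[g(a,b,124) for a,b in [(107,160),(195,160),(194,465),(106,465)]]
print("grip",np.mean(P,0),ang(P[0],P[3]),ang(P[1],P[2]), [np.linalg.norm(P[0]-P[1]),np.linalg.norm(P[2]-P[3])])
Q=[g(a,b,28) for a,b in [(65,48),(440,48),(425,548),(65,548)]]
print("block",np.mean(Q,0),ang(Q[0],Q[3]),ang(Q[1],Q[2]),[np.linalg.norm(Q[0]-Q[1]),np.linalg.norm(Q[1]-Q[2]),np.linalg.norm(Q[3]-Q[2])])
p=g(107,95,28),g(394,97,28),g(382,503,28),g(110,503,28)
print("holes",ang(p[0],p[3]),ang(p[1],p[2]),ang(p[1],p[0])+90,ang(p[2],p[3])+90,np.mean(p,0))
b=np.mean(p,0); y=np.radians(-14.8); print("exp grip", b[0]-16*np.cos(y), b[1]-16*np.sin(y))
tool=[490.04,251.76,228.88]
print(rel(tool,-14.91,[np.mean(P,0)[0],np.mean(P,0)[1],106-19],-14.8))
E
```

```text
grip [503.73922474 313.54694927 124.        ] -15.548842122853827 -14.957717057908383 [np.float64(11.091899462940924), np.float64(11.485177330546296)]
block [519.35448254 308.99905295  28.        ] -15.6347905725397 -14.933323561597604 [np.float64(62.91280387215976), np.float64(83.98403000953621), np.float64(63.941032407359124)]
holes -14.909520549718621 -15.205746249613469 -15.332685822015804 -14.954794767422442 [519.31910888 309.16575848  28.        ]
exp grip 503.84993465884554 313.2528906051529
(array([ -2.7, -63.2, 141.9]), np.float64(-0.0019))
```

Call:
{"method": "drive_tool", "body": {
  "series": [
    [0,[-1,-18,30],[0,0,0.001]],
    [0,[-2,-36,65],[0,0,0.002]],
    [0,[-2.7,-54,100],[0,0,0.003]],
    [0,[-2.7,-63,130],[0,0,0.003]],
    [0,[-2.7,-63.2,140],[0,0,0.003]]
  ]
}}

```text
time_s: 3.75
ee_pos: [501.7, 314.3, 85.5]
ee_rot: [179.8, 0.2, -14.9]
force: [0.4, -0.1, 0.5]
gripper_width: 91.5
```

Call:
{"method": "drive_tool", "body": {
  "series": [
    [0,[0,0,0],[0,0,0]],
    [0,[0,0,0],[0,0,0]],
    [0,[0,0,0],[0,0,0]],
    [0,[0,0,0],[0,0,0]],
    [0,[0,0,0],[0,0,0]]
  ]
}}

```text
time_s: 4.25
ee_pos: [503.4, 314.9, 90.1]
ee_rot: [-179.9, -0.1, -15.0]
force: [-0.8, 0.2, 0.6]
gripper_width: 91.3
```

```bash
python3 - <<'E'
from h import *
from workcell import env
s=env.state(); print(s["ee_pos"],s["ee_rot"],s["qvel"],s["force"])
print(rel(s["ee_pos"],s["ee_rot"][2],[503.74,313.55,88.5],-15.1))
for n in ("wrist","side"):
    f=env.grab_frame(n); pickle.dump(f,open(f"e_{n}.pkl","wb"))
    cv2.imwrite(f"pics/e_{n}.png",f["image"][:,:,::-1])
crop(f,230,190,130,160,4,"pics/e1.png")
E
```

```text
[503.40239321 314.91188866  90.05694198] [-1.79926241e+02 -8.04789152e-02 -1.49734032e+01] [ 0.11701566  0.44772458  0.1982875   0.07525808 -0.08984996  0.03462651] [-0.77354197  0.18653201  0.5965892 ]
(array([0.7, 1.2, 1.6]), np.float64(0.0022))
```

View pics/e_wrist.png

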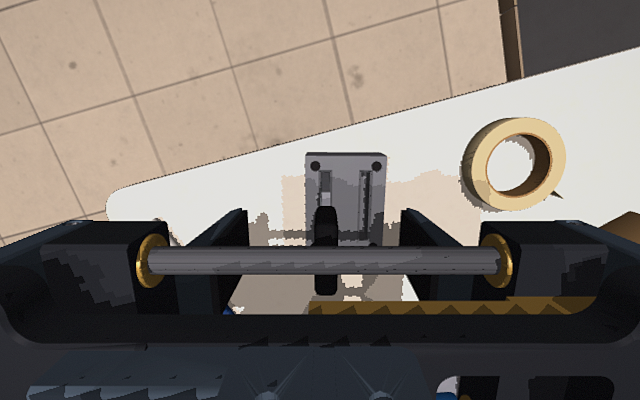

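View pics/e1.png

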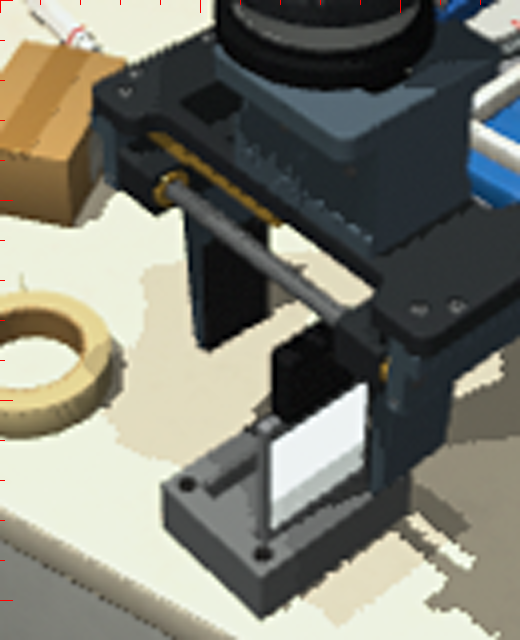

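Call:
{"method": "drive_tool", "body": {
  "series": [
    [0.5,[0.5,1,1],[0,0,0.002]],
    [0.7,[0.5,1,1],[0,0,0.002]],
    [1,[0.5,1,1],[0,0,0.002]],
    [1,[0.5,1,1],[0,0,0.002]],
    [1,[0.5,1,1],[0,0,0.002]]
  ],
  "squeeze": 40
}}

```text
time_s: 4.85
ee_pos: [503.2, 313.9, 87.9]
ee_rot: [180.0, -0.0, -15.1]
force: [-0.3, 1.1, 0.1]
gripper_width: 54.3
```

Call:
{"method": "drive_tool", "body": {
  "series": [
    [1,[0,0,0],[0,0,0]],
    [1,[0,0,0],[0,0,0]],
    [1,[0,0,0],[0,0,0]],
    [1,[0,0,0],[0,0,0]],
    [1,[0,0,0],[0,0,0]]
  ]
}}

```text
time_s: 5.35
ee_pos: [503.2, 313.8, 87.9]
ee_rot: [180.0, -0.0, -15.1]
force: [-0.3, 0.2, 0.5]
gripper_width: 14.2
```

```bash
python3 - <<'E'
from h import *
from workcell import env
s=env.state(); print(s["ee_pos"],s["ee_rot"],s["force"],s["torque"],s["gripper_width"])
for n in ("side",):
    f=env.grab_frame(n); pickle.dump(f,open(f"f_{n}.pkl","wb"))
crop(f,230,190,130,160,4,"pics/f1.png")
E
```

```text
[503.18268972 313.83632418  87.91943749] [ 1.79997939e+02 -2.77636117e-03 -1.50697691e+01] [-0.30782803  0.17730624  0.50663263] [-0.01454154 -0.05536405  0.01113833] 14.19718379305933
```

View pics/f1.png

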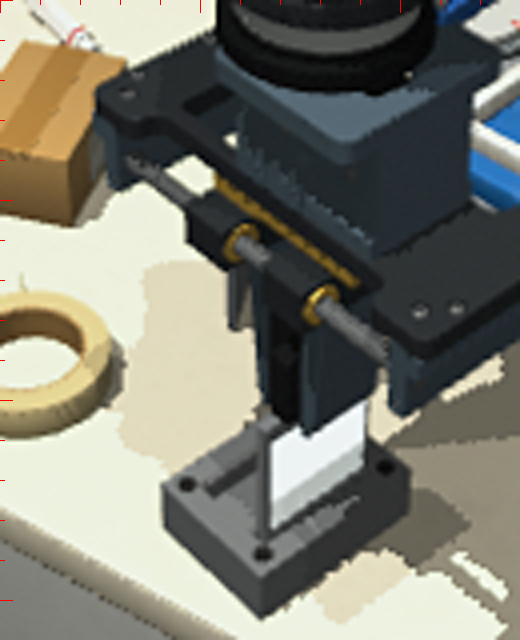

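Call:
{"method": "drive_tool", "body": {
  "series": [
    [1,[0,0,0],[0,0,0]],
    [1,[0,0,0],[0,0,0]],
    [1,[0,0,-3],[0,0,0]],
    [1,[0,0,-10],[0,0,0]],
    [1,[0,0,-20],[0,0,0]]
  ]
}}

```text
time_s: 5.9
ee_pos: [503.0, 313.6, 108.1]
ee_rot: [179.9, 0.0, -15.1]
force: [0.5, 0.2, -1.7]
gripper_width: 12.1
```

Call:
{"method": "drive_tool", "body": {
  "series": [
    [1,[0,0,-20],[0,0,0]],
    [1,[0,0,-45],[0,0,0]],
    [1,[0,0,-75],[0,0,0]],
    [1,[0,0,-100],[0,0,0]],
    [1,[0,0,-100],[0,0,0]]
  ]
}}

```text
time_s: 6.4
ee_pos: [505.0, 315.1, 212.8]
ee_rot: [-179.6, -0.3, -15.1]
force: [0.2, 0.9, -0.8]
gripper_width: 12.3
```

```bash
python3 - <<'E'
from h import *
from workcell import env
s=env.state(); print(s["ee_pos"],s["ee_rot"],s["force"],s["torque"],s["gripper_width"])
for n in ("side","wrist"):
    f=env.grab_frame(n); pickle.dump(f,open(f"g_{n}.pkl","wb"))
    if n=="side": crop(f,220,130,160,150,4,"pics/g1.png")
    else: cv2.imwrite("pics/g2.png",f["image"][:,:,::-1])
E
```

```text
[504.96978815 315.07765443 212.81606897] [-179.62125642   -0.34889404  -15.06838881] [ 0.23802903  0.89307167 -0.83200812] [ 0.02555169 -0.09736142  0.04342724] 12.28871937266953
```

View pics/g1.png

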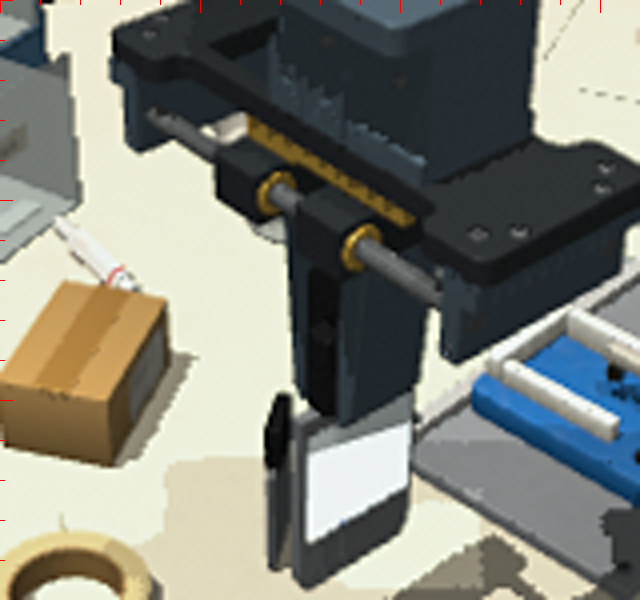

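View pics/g2.png

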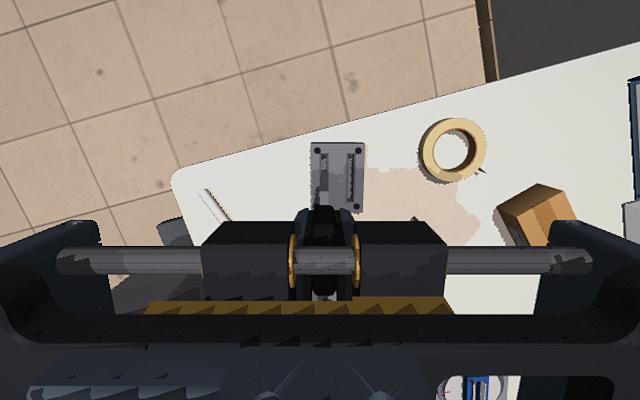

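```bash
python3 - <<'E'
from h import *
print(rel([503.2,313.8,208],-15.07,[622,-115.5,215],-10.45))
E
```

```text
(array([226.3, 383.6,  -7. ]), np.float64(-0.0806))
```

Call:
{"method": "drive_tool", "body": {
  "series": [
    [1,[20,32,-2],[0,0,-0.01]],
    [1,[44,72,-7],[0,0,-0.02]],
    [1,[68,112,-7],[0,0,-0.03]],
    [1,[92,153,-7],[0,0,-0.04]],
    [1,[116,194,-7],[0,0,-0.05]]
  ]
}}

```text
time_s: 7.0
ee_pos: [563.8, 94.5, 213.1]
ee_rot: [179.9, 0.2, -12.2]
force: [1.1, 0.7, -1.0]
gripper_width: 11.7
```

```bash
python3 - <<'E'
from h import *
p=fwd([503.2,313.8,208],-15.07,[116,194,-7],-.05)
print(p,rel(*p,[622,-115.5,215],-10.45))
E
```

```text
(array([564.77,  96.31, 215.  ]), np.float64(-12.205)) (array([100.7, 194.9,  -0. ]), np.float64(-0.0306))
```

Call:
{"method": "drive_tool", "body": {
  "series": [
    [1,[22,42,0],[0,0,-0.01]],
    [1,[44,84,0],[0,0,-0.02]],
    [1,[66,126,0],[0,0,-0.03]],
    [1,[86,166,0],[0,0,-0.03]],
    [1,[100.5,195,0],[0,0,-0.03]]
  ]
}}

```text
time_s: 7.5
ee_pos: [621.0, -118.2, 212.7]
ee_rot: [180.0, 0.2, -10.6]
force: [-0.3, 0.6, -2.0]
gripper_width: 12.1
```

Call:
{"method": "drive_tool", "body": {
  "series": [
    [1,[0,0,0],[0,0,0]],
    [1,[0,0,0],[0,0,0]],
    [1,[0,0,0],[0,0,0]],
    [1,[0,0,0],[0,0,0]],
    [1,[0,0,0],[0,0,0]]
  ]
}}

```text
time_s: 8.0
ee_pos: [621.6, -114.3, 215.0]
ee_rot: [-180.0, 0.0, -10.4]
force: [0.0, -0.2, -1.8]
gripper_width: 11.9
```

Call:
{"method": "drive_tool", "body": {
  "series": [
    [1,[0,0,0],[0,0,0]],
    [1,[0,0,0],[0,0,0]],
    [1,[0,0,0],[0,0,0]],
    [1,[0,0,0],[0,0,0]],
    [1,[0,0,0],[0,0,0]]
  ]
}}

```text
time_s: 8.5
ee_pos: [621.7, -115.5, 214.9]
ee_rot: [180.0, -0.0, -10.5]
force: [-0.4, -0.9, -1.0]
gripper_width: 11.8
```

```bash
python3 - <<'E'
from h import *
from workcell import env
s=env.state(); print(s["ee_pos"],s["ee_rot"],s["qvel"])
for n in ("top","wrist"):
    f=env.grab_frame(n); pickle.dump(f,open(f"i_{n}.pkl","wb"))
    cv2.imwrite(f"pics/i_{n}.png",f["image"][:,:,::-1])
print(f["origin"],f["orientation"])
E
```

```text
[ 621.73829177 -115.52999507  214.93829912] [ 1.79995460e+02 -8.53896986e-04 -1.04884072e+01] [-0.05151856 -0.02725831 -0.01279822  0.01145429  0.0161147   0.08450694]
[633.73345115 -47.44369258 386.1626597 ] [ 1.65778747e+02 -2.75763796e-03 -1.05292006e+01]
```

View pics/i_wrist.png

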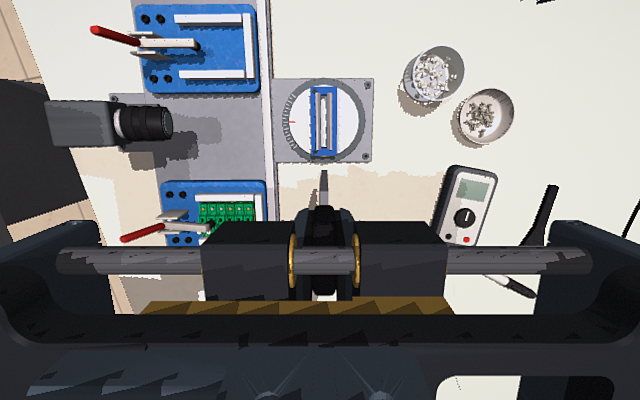

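```bash
python3 - <<'E'
from h import *
f=pickle.load(open("i_wrist.pkl","rb"))
crop(f,270,70,110,100,7,"pics/i1.png")
crop(f,285,160,80,80,7,"pics/i2.png",2)
crop(f,40,90,145,65,5,"pics/i3.png",1.5)
E
```

```text
(no output)
```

View pics/i1.png

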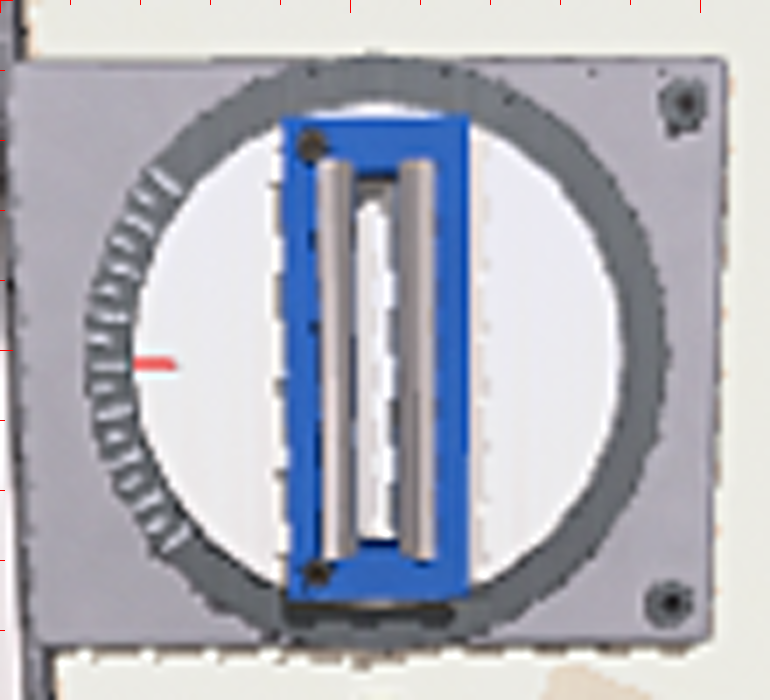

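View pics/i2.png

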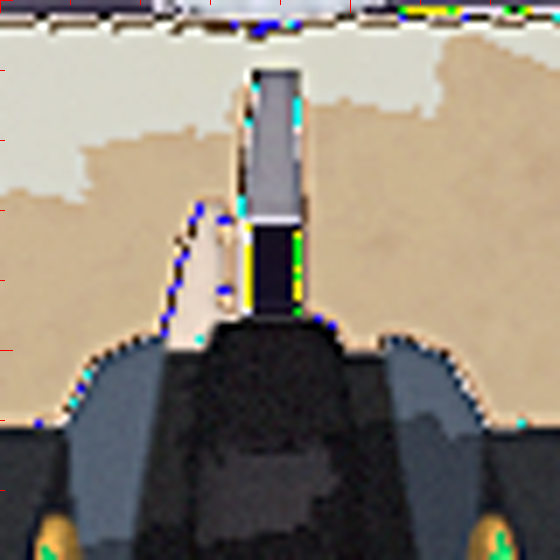

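View pics/i3.png

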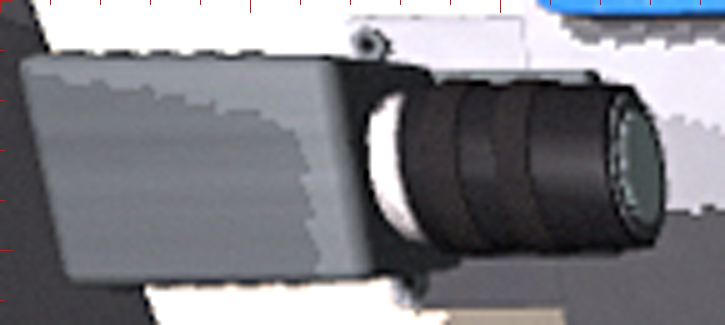

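```bash
python3 - <<'E'
from h import *
f=pickle.load(open("i_wrist.pkl","rb")); c=pickle.load(open("c.pkl","rb"))
g=lambda a,b,z: ray(f,(270+a/7,70+b/7),z)
ang=lambda p,q: np.degrees(np.arctan2((p-q)[1],(p-q)[0]))-90
P=[g(a,b,36) for a,b in [(283,117),(470,117),(469,598),(288,598)]]
print(np.mean(P,0),ang(P[0],P[3]),ang(P[1],P[2]),np.linalg.norm(P[0]-P[1]),np.linalg.norm(P[1]-P[2]))
q=[g(a,b,8) for a,b in [(683,103),(668,603)]]; print("bolts",q,ang(*q))
# lips z 42
L=[g(a,b,42) for a,b in [(352,160),(400,160),(400,557),(352,557)]]; print("lips",np.mean(L,0),ang(L[0],L[3]),np.linalg.norm(L[0]-L[1]),np.linalg.norm(L[1]-L[2]))
L=[g(a,b,42) for a,b in [(318,160),(437,160),(436,557),(326,557)]]; print("lips outer",np.mean(L,0),ang(L[0],L[3]),ang(L[1],L[2]))
S=[g(a,b,20) for a,b in [(358,195),(392,195),(395,540),(358,540)]]; print("floor",np.mean(S,0))
D=[g(a,b,14) for a,b in [(84,350),(668,350),(376,52),(376,645)]]; print("disk",np.mean(D[:2],0)[:2], np.mean(D[2:],0)[:2],np.linalg.norm(D[0]-D[1]),np.linalg.norm(D[3]-D[2]))
lens=ray(f,(40+635/5,90+165/5),88); print("lens",lens)
a=np.mean(P,0)[:2]; e=a-lens[:2]; print("yaw lens",np.degrees(np.arctan2(e[1],e[0])),np.hypot(*e))
t=np.array([621.74,-115.53,214.94]); y=np.radians(-10.49)
Y=np.array([np.sin(y),-np.cos(y),0])
for yy,z in [(-28,8),(-28,82),(-24,0)]:
    print(proj(f,t+yy*Y+[0,0,z-82]))
# dot wrt frame
E
```

```text
[633.19001121 -51.47976177  36.        ] -10.526033298260515 -10.026875789057343 29.522287814093158 75.85003761637897
bolts [array([692.16314938, -18.82182848,   8.        ]), array([ 676.96473824, -102.51984428,    8.        ])] -10.291984001256878
lips [632.99084328 -51.19872459  42.        ] -10.692813641901708 7.483709252768413 61.52825345422995
lips outer [633.50674387 -51.29461465  42.        ] -9.705872557374335 -10.274261530252502
floor [632.66548001 -52.71487293  20.        ]
disk [633.32809773 -49.36697554] [633.06798568 -50.76429818] 100.58640797650204 99.21788182294202
lens [483.71466282 -24.02913484  88.        ]
yaw lens -10.406217379307439 151.97505287109416
[[324.51734795 169.62145597]]
[[324.82849431 190.52138442]]
[[324.49458895 172.69342559]]
```

Call:
{"method": "drive_tool", "body": {
  "series": [
    [1,[0,-30,0],[0,0,-0.001]],
    [1,[-0.4,-60,0],[0,0,-0.001]],
    [1,[-0.4,-65,25],[0,0,-0.001]],
    [1,[-0.4,-65,55],[0,0,-0.001]],
    [1,[-0.4,-65,75],[0,0,-0.001]]
  ]
}}

```text
time_s: 9.1
ee_pos: [632.4, -51.0, 138.1]
ee_rot: [180.0, 0.1, -10.4]
force: [0.9, -0.3, -1.4]
gripper_width: 11.8
```

Call:
{"method": "drive_tool", "body": {
  "series": [
    [1,[0,0,0],[0,0,0]],
    [1,[0,0,0],[0,0,0]],
    [1,[0,0,0],[0,0,0]],
    [1,[0,0,0],[0,0,0]],
    [1,[0,0,0],[0,0,0]]
  ]
}}

```text
time_s: 9.6
ee_pos: [633.7, -51.7, 141.1]
ee_rot: [-180.0, -0.1, -10.4]
force: [0.3, 0.0, -1.6]
gripper_width: 11.9
```

Call:
{"method": "drive_tool", "body": {
  "series": [
    [1,[0,0,0],[0,0,0]],
    [1,[0,0,0],[0,0,0]],
    [1,[0,0,0],[0,0,0]],
    [1,[0,0,0],[0,0,0]],
    [1,[0,0,0],[0,0,0]]
  ]
}}

```text
time_s: 10.1
ee_pos: [633.2, -51.5, 139.9]
ee_rot: [180.0, 0.0, -10.4]
force: [0.4, -0.3, -1.4]
gripper_width: 11.9
```

```bash
python3 - <<'E'
from h import *
from workcell import env
s=env.state(); print(s["ee_pos"],s["ee_rot"],s["qvel"],s["force"],s["torque"])
print(rel(s["ee_pos"],s["ee_rot"][2],[633.1,-51.5,101.9],-10.4))
for n in ("top","side","wrist"):
    f=env.grab_frame(n); pickle.dump(f,open(f"j_{n}.pkl","wb"))
    if n=="side": crop(f,300,120,120,110,6,"pics/j_side.png")
    if n=="wrist": crop(f,230,140,180,110,4,"pics/j_wrist.png",1.5)
E
```

```text
[633.17272674 -51.48920482 139.86983395] [ 1.79994251e+02  6.12447981e-03 -1.04258273e+01] [ 0.01337492  0.02322858  0.17602047  0.10202219  0.0581476  -0.05246073] [ 0.41201225 -0.34105132 -1.35404417] [-0.01362654 -0.09072508 -0.00542137]
(array([-0.1,  0. , 38. ]), np.float64(-0.0005))
```

View pics/j_side.png

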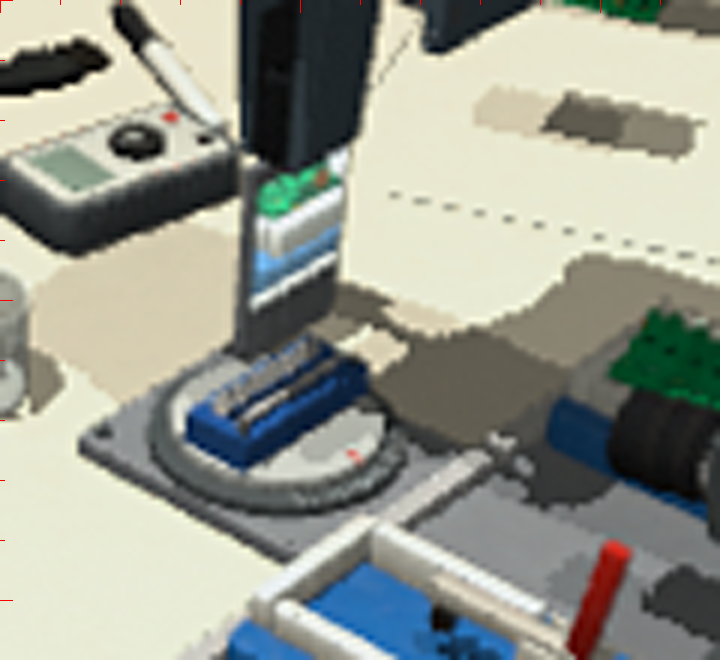

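View pics/j_wrist.png

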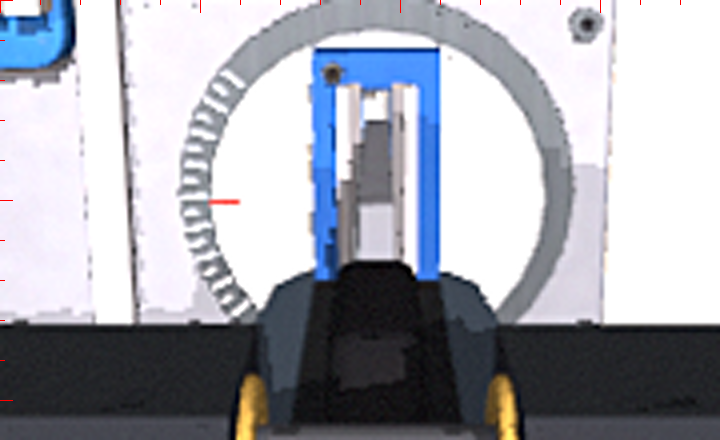

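Call:
{"method": "drive_tool", "body": {
  "series": [
    [1,[0,0,5],[0,0,0]],
    [1,[0,0,10],[0,0,0]],
    [1,[0,0,15],[0,0,0]],
    [1,[0,0,20],[0,0,0]],
    [1,[0,0,24],[0,0,0]]
  ]
}}

```text
time_s: 10.75
ee_pos: [633.0, -51.5, 115.2]
ee_rot: [180.0, 0.0, -10.4]
force: [-0.7, 0.1, -2.6]
gripper_width: 11.7
```

Call:
{"method": "drive_tool", "body": {
  "series": [
    [1,[0,0,2],[0,0,0]],
    [1,[0,0,4],[0,0,0]],
    [1,[0,0,6],[0,0,0]],
    [1,[0,0,8],[0,0,0]],
    [1,[0,0,10],[0,0,0]]
  ]
}}

```text
time_s: 11.25
ee_pos: [633.3, -51.5, 105.9]
ee_rot: [180.0, -0.0, -10.4]
force: [0.9, -0.5, -1.1]
gripper_width: 11.7
```

No resistance so far. I'll go on down to the floor and look for contact.

Call:
{"method": "drive_tool", "body": {
  "series": [
    [1,[0,0,1],[0,0,0]],
    [1,[0,0,2],[0,0,0]],
    [1,[0,0,3],[0,0,0]],
    [1,[0,0,4],[0,0,0]],
    [1,[0,0,4.5],[0,0,0]]
  ]
}}

```text
time_s: 11.75
ee_pos: [633.3, -51.5, 103.8]
ee_rot: [180.0, -0.1, -10.4]
force: [-4.0, 0.5, 12.6]
gripper_width: 12.2
```

Call:
{"method": "drive_tool", "body": {
  "series": [
    [1,[0,0,0],[0,0,0]],
    [1,[0,0,0],[0,0,0]],
    [1,[0,0,0.5],[0,0,0]],
    [1,[0,0,0.5],[0,0,0]],
    [1,[0,0,0.5],[0,0,0]]
  ]
}}

```text
time_s: 12.25
ee_pos: [633.3, -51.5, 103.8]
ee_rot: [-180.0, -0.1, -10.4]
force: [-3.6, 0.1, 12.0]
gripper_width: 12.2
```

Call:
{"method": "drive_tool", "body": {
  "series": [
    [1,[0,0,0.5],[0,0,0.01]],
    [1,[0,0,1],[0,0,-0.01]],
    [1,[0,0,1.5],[0,0,0.01]],
    [1,[0,0,1.5],[0,0,-0.01]],
    [1,[0,0,1.5],[0,0,0]]
  ]
}}

```text
time_s: 12.75
ee_pos: [633.3, -51.5, 103.8]
ee_rot: [-180.0, -0.1, -10.4]
force: [-5.8, 0.3, 18.6]
gripper_width: 11.8
```

```bash
python3 - <<'E'
from h import *
from workcell import env
s=env.state(); print(s["ee_pos"],s["ee_rot"],s["force"],s["torque"])
for n in ("side","wrist"):
    f=env.grab_frame(n); pickle.dump(f,open(f"k_{n}.pkl","wb"))
    if n=="side": crop(f,315,130,80,85,9,"pics/k_side.png")
    if n=="wrist": crop(f,250,130,150,120,5,"pics/k_wrist.png",1.3)
E
```

```text
[633.3029981  -51.51692807 103.79662775] [-1.79994632e+02 -1.32747538e-01 -1.04208320e+01] [-5.83222545  0.33323051 18.60708453] [0.14090333 1.46618975 0.03543428]
```

View pics/k_side.png

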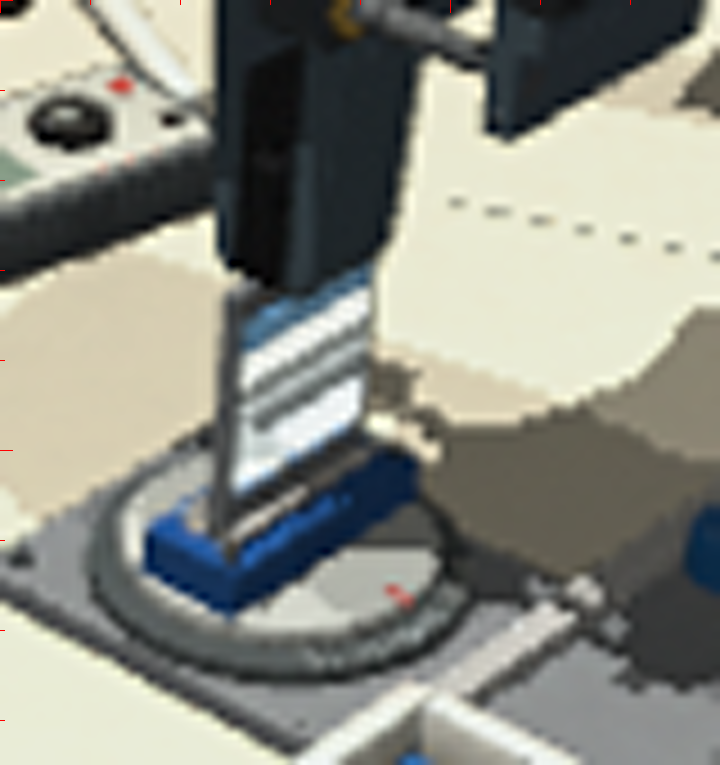

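View pics/k_wrist.png

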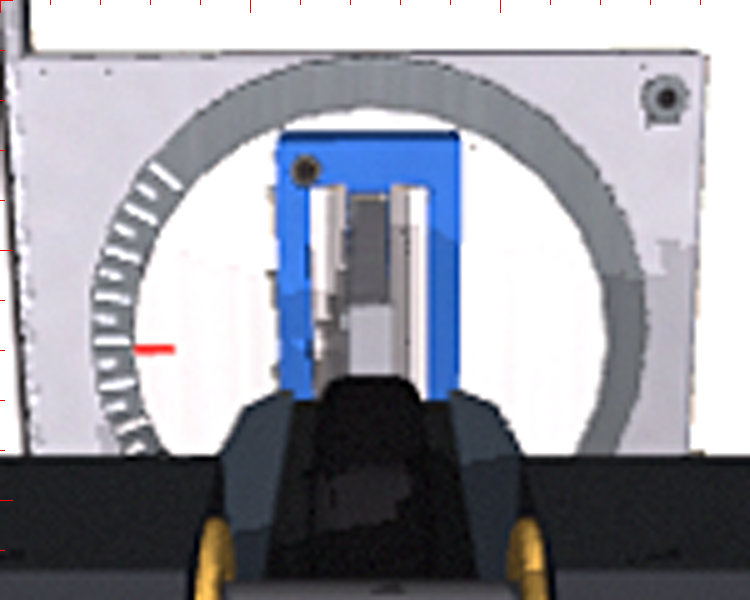

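Call:
{"method": "drive_tool", "body": {
  "series": [
    [1,[0,0,-3],[0,0,0]],
    [1,[0,0,-6],[0,0,0]],
    [1,[-0.4,0,-6],[0,0,0]],
    [1,[-0.4,0,-6],[0,0,0]],
    [1,[-0.4,0,-6],[0,0,0]]
  ]
}}

```text
time_s: 13.35
ee_pos: [632.6, -51.4, 104.8]
ee_rot: [180.0, 0.1, -10.4]
force: [0.4, 0.2, -0.5]
gripper_width: 11.5
```

Call:
{"method": "drive_tool", "body": {
  "series": [
    [1,[0,0,1],[0,0,0]],
    [1,[0,0,2],[0,0,0]],
    [1,[0,0,3],[0,0,0]],
    [1,[0,0,4],[0,0,0]],
    [1,[0,0,4],[0,0,0]]
  ]
}}

```text
time_s: 13.85
ee_pos: [632.8, -51.5, 103.8]
ee_rot: [-180.0, -0.1, -10.4]
force: [-4.1, 0.3, 11.6]
gripper_width: 11.8
```

```bash
python3 - <<'E'
from h import *
S=pickle.load(open("k_side.pkl","rb"))
def pts(t,yaw,off):
    y=np.radians(yaw); X=np.array([np.cos(y),np.sin(y),0]);Yl=np.array([-np.sin(y),np.cos(y),0]);t=np.array(t)
    L=lambda x,yy,z:t+x*X+yy*Yl+[0,0,z-off]
    return np.array([L(-3,25.5,25.5),L(-3,-25.5,25.5),L(-2.5,28,30),L(-3,25.5,76.5)])
print("f",proj(S,pts([503.2,313.8,87.9],-15.07,81.9)).round(1).tolist())
for o in (81.9,83.8): print("k",o,proj(S,pts([633.3,-51.5,103.8],-10.42,o)).round(1).tolist())
for o in (81.9,83.8): print("j",o,proj(S,pts([633.2,-51.5,139.9],-10.42,o)).round(1).tolist())
f=pickle.load(open("f_side.pkl","rb")); crop(f,285,280,50,55,12,"pics/l1.png")
f=pickle.load(open("j_side.pkl","rb")); crop(f,330,140,40,45,14,"pics/l2.png")
crop(S,330,155,40,40,14,"pics/l3.png")
E
```

```text
f [[297.9, 322.1], [320.8, 305.9], [296.5, 320.9], [298.1, 300.4]]
k 81.9 [[340.6, 184.2], [354.8, 175.4], [339.9, 182.9], [342.0, 164.8]]
k 83.8 [[340.6, 184.9], [354.7, 176.1], [339.8, 183.6], [341.9, 165.6]]
j 81.9 [[341.6, 170.6], [356.0, 162.0], [340.8, 169.2], [343.0, 150.4]]
j 83.8 [[341.6, 171.4], [356.0, 162.8], [340.8, 170.0], [343.0, 151.2]]
```

View pics/l1.png

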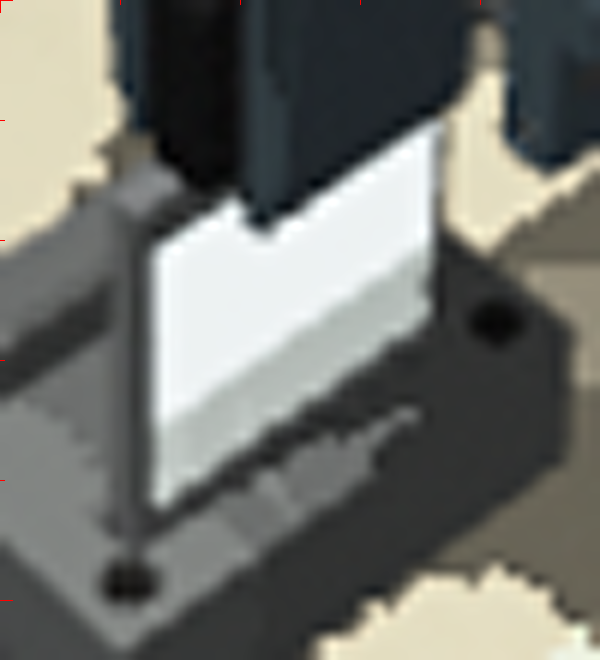

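View pics/l2.png

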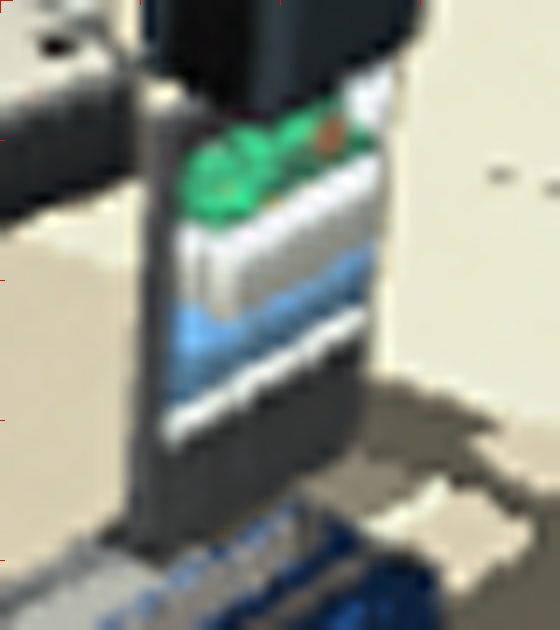

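View pics/l3.png

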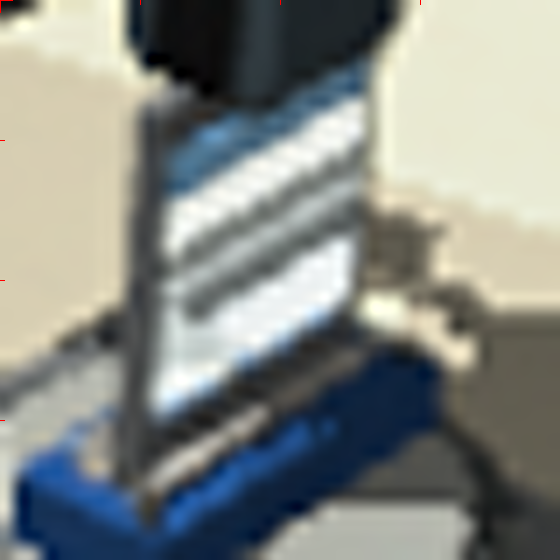

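```bash
python3 - <<'E'
from h import *
S=pickle.load(open("k_side.pkl","rb"))
a=np.array([633.1,-51.5,0]); y=np.radians(-10.42); X=np.array([np.cos(y),np.sin(y),0]);Y=np.array([-np.sin(y),np.cos(y),0])
def line(x,z): return proj(S,np.array([a+x*X+yy*Y+[0,0,z] for yy in (-25,0,25)])).round(2).tolist()
for nm,x,z in (("lip in",-6.5,42),("lip out",-8,42),("glass home",-3,45.5),("glass 2 short",-3,47.4),("block edge",-15,36)): print(nm,line(x,z),[[round((u-330)*14),round((v-155)*14)] for u,v in line(x,z)])
E
```

```text
lip in [[355.76, 178.1], [348.94, 182.38], [341.92, 186.79]] [[361, 323], [265, 383], [167, 445]]
lip out [[356.27, 178.35], [349.45, 182.64], [342.44, 187.05]] [[368, 327], [272, 387], [174, 449]]
glass home [[354.68, 176.25], [347.85, 180.51], [340.82, 184.88]] [[346, 298], [250, 357], [151, 418]]
glass 2 short [[354.75, 175.56], [347.9, 179.81], [340.86, 184.18]] [[346, 288], [251, 347], [152, 409]]
block edge [[358.45, 181.7], [351.66, 186.04], [344.68, 190.5]] [[398, 374], [303, 435], [206, 497]]
```

Call:
{"method": "drive_tool", "body": {
  "series": [
    [1,[0.4,0,-1],[0,0,-0.03]],
    [1,[0.4,0,-1],[0,0,-0.08]],
    [1,[0.4,0,-1],[0,0,-0.13]],
    [1,[0.4,0,-1],[0,0,-0.18]],
    [1,[0.4,0,-1],[0,0,-0.22]]
  ]
}}

```text
time_s: 14.35
ee_pos: [633.0, -51.5, 103.9]
ee_rot: [180.0, -0.0, 2.3]
force: [-2.7, 0.8, 7.4]
gripper_width: 11.6
```

```bash
python3 - <<'E'
from h import *
from workcell import env
s=env.state(); print(s["ee_pos"],s["ee_rot"],s["force"],s["torque"])
c=pickle.load(open("c.pkl","rb")); im=c["image"].astype(int)
sub=im[170:195,165:185]; m=(sub[...,0]>150)&(sub[...,1]<120)&(sub[...,2]<90)
ys,xs=np.nonzero(m); w=m.sum(); u,v=xs.mean()+165,ys.mean()+170; print(u,v,w,xs.min(),xs.max(),ys.min(),ys.max())
dot=ray(c,(u,v),46)
for ax,yaw in (((633.5,-51.5),-10.42),((633.5,-51.5),-10.7),((632.5,-50.),-10.42)):
    yw=np.radians(yaw); e=dot[:2]-ax; x=e@[np.cos(yw),np.sin(yw)]; vv=e@[-np.sin(yw),np.cos(yw)]
    print(x,vv,np.degrees(.5*np.arctan2(-vv,85)))
T=pickle.load(open("a.pkl","rb"))["top"]; e=ray(T,(430,231.2),56)[:2]-[631,-54]; yw=np.radians(-10.42)
print("top strip",e@[np.cos(yw),np.sin(yw)],e@[-np.sin(yw),np.cos(yw)])
E
```

```text
[632.96215833 -51.54745112 103.87364393] [ 1.79986179e+02 -7.09432034e-03  2.28008277e+00] [-2.73248434  0.77669842  7.41818255] [ 0.01209931  0.53874811 -0.0308393 ]
173.0 180.5 2 8 8 10 11
-87.93688251905557 -121.39616765963171 27.500397731106474
-87.34258123693506 -121.8244570375136 27.54777271438791
-86.68208042304603 -122.69056779090877 27.642895415110374
top strip -86.00545247475779 -112.39342694124399
```

```bash
python3 - <<'E'
from h import *
S=pickle.load(open("j_side.pkl","rb"))
y=np.radians(-10.42); n=np.array([np.cos(y),np.sin(y),0]); p0=np.array([633.2,-51.5,100])-3*n
uv=(353.6,149.6)
d=rot(S["orientation"])@np.linalg.inv(S["K"])@np.array([*uv,1.]); o=np.array(S["origin"])
h=o+d*((p0-o)@n)/(d@n); print("hit",h, (h-[633.2,-51.5,0])@[-np.sin(y),np.cos(y),0])
d2=d-2*(d@n)*n
# meet station x=-85 plane
a=np.array([633.2,-51.5,0]); t=(-85-(h-a)@n)/(d2@n); q=h+t*d2; print(q,(q-a)@[-np.sin(y),np.cos(y),0])
E
```

```text
hit [628.04480083 -62.94616531 121.15630786] -12.189781739320807
[ 527.13433337 -158.30200448   42.69876516] -124.2239662802938
```

Call:
{"method": "drive_tool", "body": {
  "series": [
    [1,[0,0,0],[0,0,-0.05]],
    [1,[0,0,0],[0,0,-0.1]],
    [1,[0,0,0],[0,0,-0.15]],
    [1,[0,0,0],[0,0,-0.2]],
    [1,[0,0,0],[0,0,-0.24]]
  ]
}}

```text
time_s: 14.85
ee_pos: [633.5, -51.6, 103.9]
ee_rot: [180.0, -0.1, 16.0]
force: [-2.1, -0.5, 5.9]
gripper_width: 11.6
```

Call:
{"method": "drive_tool", "body": {
  "series": [
    [1,[0,0,0],[0,0,-0.01]],
    [1,[0,0,0],[0,0,-0.02]],
    [1,[0,0,0],[0,0,-0.02]],
    [1,[0,0,0],[0,0,-0.02]],
    [1,[0,0,0],[0,0,-0.02]]
  ]
}}

```text
time_s: 15.35
ee_pos: [633.5, -51.6, 103.9]
ee_rot: [180.0, -0.1, 17.1]
force: [-1.1, -0.0, 6.6]
gripper_width: 11.7
```

```bash
python3 - <<'E'
from h import *
from workcell import env
s=env.state(); print(s["time_s"],s["ee_pos"],s["ee_rot"],s["force"],s["torque"],s["gripper_width"])
for n in ("side","wrist","top"):
    f=env.grab_frame(n); pickle.dump(f,open(f"m_{n}.pkl","wb"))
    if n=="side": crop(f,310,130,90,85,8,"pics/m_side.png")
    if n=="wrist": cv2.imwrite("pics/m_w.png",f["image"][:,:,::-1]); crop(f,250,130,150,120,5,"pics/m_wrist.png",1.2)
E
```

```text
15.35 [633.47386727 -51.5810643  103.85010175] [ 1.79964852e+02 -6.59536591e-02  1.70622837e+01] [-1.09725524 -0.04318541  6.55748811] [ 0.02576741  0.29734937 -0.04061674] 11.749992197570677
```

View pics/m_side.png

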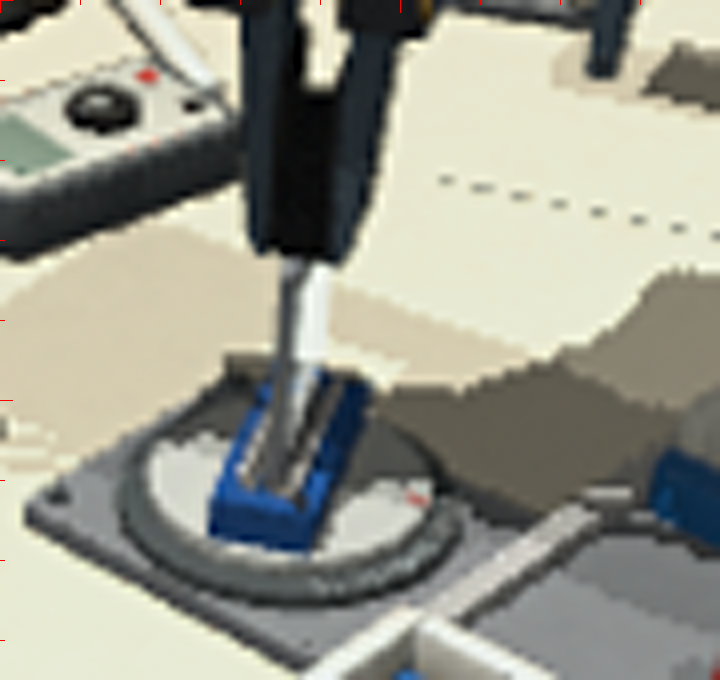

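View pics/m_wrist.png

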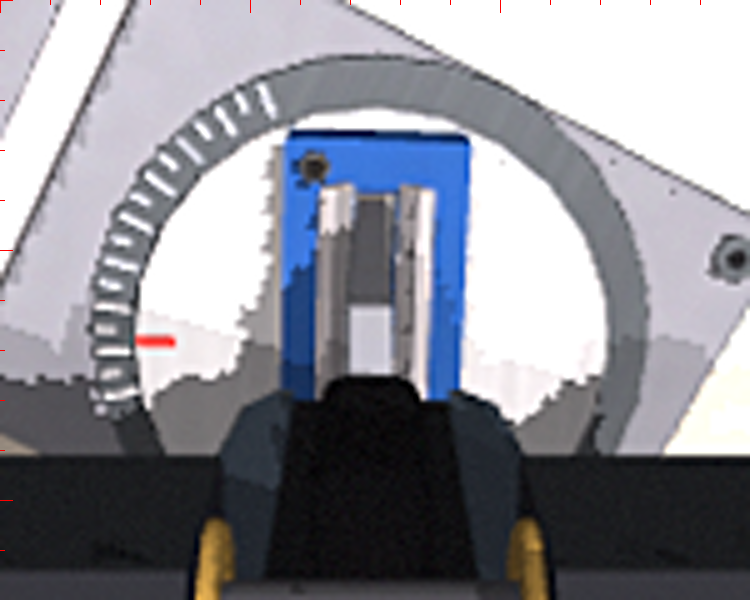

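View pics/m_w.png

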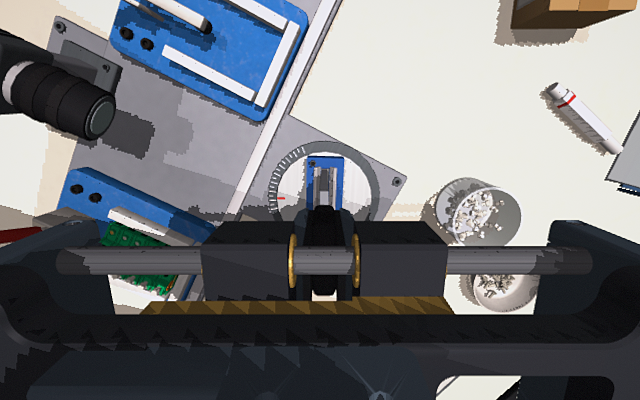

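```bash
python3 - <<'E'
from h import *
a=pickle.load(open("k_wrist.pkl","rb")); b=pickle.load(open("m_wrist.pkl","rb"))
print(a["origin"],b["origin"],b["orientation"])
ims=[]
for f in (a,b):
    im=f["image"][150:215,295:350,::-1]; im=np.clip(im*1.1,0,255).astype(np.uint8)
    im=cv2.resize(im,None,fx=7,fy=7,interpolation=cv2.INTER_CUBIC)
    for k in range(0,55,5): cv2.line(im,(k*7,0),(k*7,6 if k%10 else 14),(0,0,255),1)
    for k in range(0,65,5): cv2.line(im,(0,k*7),(6 if k%10 else 14,k*7),(0,0,255),1)
    ims.append(im)
cv2.imwrite("pics/n.png",np.hstack(ims))
E
```

```text
[644.86510113  16.61662138 275.00087232] [612.60969256  14.66541178 275.04574592] [ 1.65755734e+02 -4.22174734e-02  1.70221710e+01]
```

View pics/n.png

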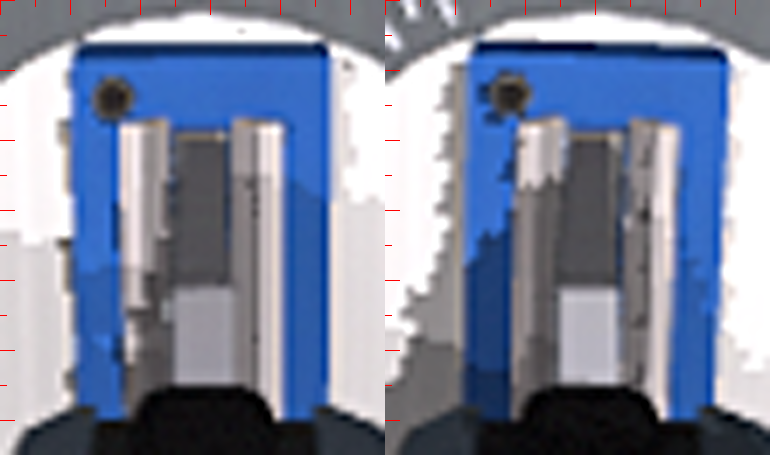

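```bash
python3 - <<'E'
from h import *
ang=lambda p,q: np.degrees(np.arctan2((p-q)[1],(p-q)[0]))-90
for n,e in (("k",[(75,50),(78,415),(328,50),(327,415),(112,97)]),("m",[(87,50),(82,415),(343,50),(328,415),(125,93)])):
    f=pickle.load(open(n+"_wrist.pkl","rb")); P=[ray(f,(295+a/7,150+b/7),36) for a,b in e]
    sc=P[4]-np.array([633.2,-51.5,36]); top=P[2]-P[0]
    print(n,ang(P[0],P[1]),ang(P[2],P[3]),np.degrees(np.arctan2(top[1],top[0])),"screw bearing",np.degrees(np.arctan2(sc[1],sc[0])))
for n,uv in (("k",(250+155/5,130+349/5)),("m",(250+155/5,130+342/5))):
    f=pickle.load(open(n+"_wrist.pkl","rb")); p=ray(f,uv,14)-np.array([633.2,-51.5,14]); print(n,"mark",np.degrees(np.arctan2(-p[1],-p[0])))
E
```

```text
k -10.87839711359392 -9.80931218177713 -10.518372269189452 screw bearing 96.99476696040128
m 15.469109472097259 15.620340516323424 17.016849818617462 screw bearing 121.58503020725014
k mark -7.352851769955242
m mark 18.246555278138878
```

Call:
{"method": "drive_tool", "body": {
  "series": [
    [1,[0,0,0],[0,0,-0.006]],
    [1,[0,0,0],[0,0,-0.012]],
    [1,[0,0,0],[0,0,-0.017]],
    [1,[0,0,0],[0,0,-0.017]],
    [1,[0,0,0],[0,0,-0.017]]
  ]
}}

```text
time_s: 16.0
ee_pos: [633.5, -51.6, 103.9]
ee_rot: [180.0, -0.1, 18.0]
force: [-1.8, 0.0, 6.3]
gripper_width: 11.5
```

Call:
{"method": "drive_tool", "body": {
  "series": [
    [1,[0,0,0],[0,0,0]],
    [1,[0,0,0],[0,0,0]],
    [1,[0,0,0],[0,0,0]],
    [1,[0,0,0],[0,0,0]],
    [1,[0,0,0],[0,0,0]]
  ]
}}

```text
time_s: 16.5
ee_pos: [633.5, -51.6, 103.9]
ee_rot: [180.0, -0.1, 18.0]
force: [-1.5, 0.2, 6.6]
gripper_width: 11.9
```

```bash
python3 - <<'E'
from h import *
from workcell import env
s=env.state(); print(s["time_s"],s["ee_pos"],s["ee_rot"],s["qvel"],s["force"],s["torque"],s["gripper_width"])
for n in ("wrist","top","side"):
    f=env.grab_frame(n); pickle.dump(f,open(f"p_{n}.pkl","wb"))
    if n=="wrist": crop(f,260,140,100,75,7,"pics/p_wrist.png",1.2)
    if n=="top": crop(f,225,110,230,190,3,"pics/p_top.png",1.6)
    if n=="side": cv2.imwrite("pics/p_side.png",f["image"][:,:,::-1])
E
```

```text
16.5 [633.4759282  -51.5599151  103.87882538] [ 1.79964896e+02 -6.87397733e-02  1.80366342e+01] [-0.09736777  0.04910649 -0.13631699 -0.02482607  0.0292804  -0.01246842] [-1.45516358  0.17709476  6.57924534] [0.04332952 0.3476467  0.02692659] 11.864355827922143
```

View pics/p_wrist.png

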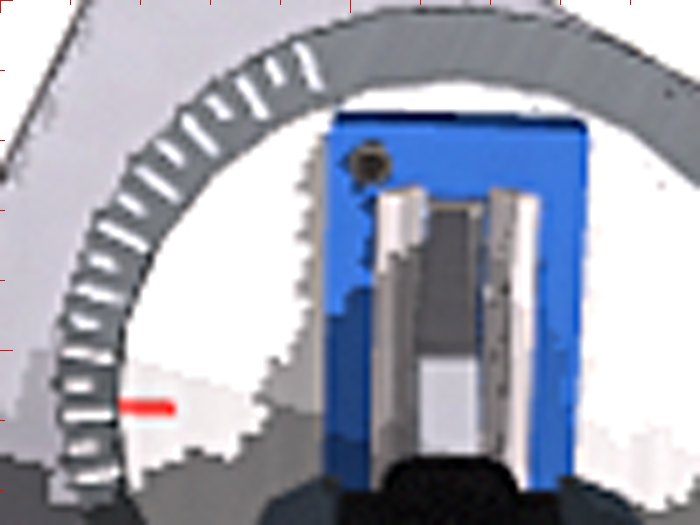

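View pics/p_top.png

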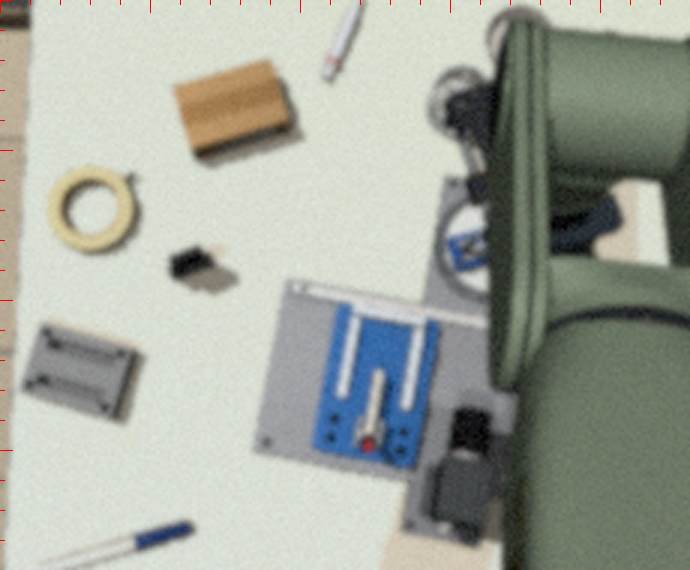

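View pics/p_side.png

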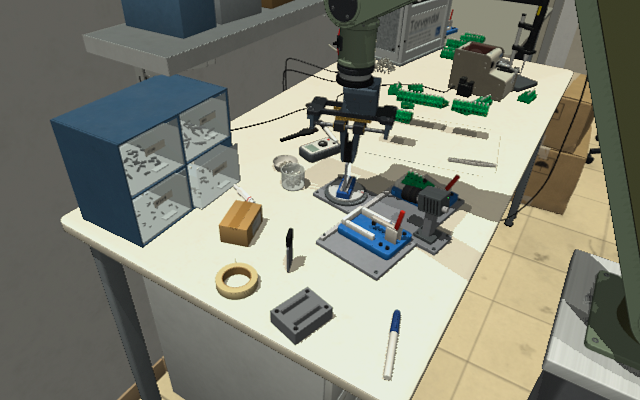

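```bash
python3 - <<'E'
from workcell import env
print(env.job_done())
s=env.state(); print(s["time_s"],s["ee_pos"],s["ee_rot"])
E
```

```text
the job is handed in; nothing more can be done
None
the job is handed in; nothing more can be done
```

I drew the mirror up out of the storage block and slid it into the turntable slot with the glass towards the camera. I then turned it counter-clockwise and handed the job in at about 16.6 s, still gripping it at 40 N.

**Seating:** the blade met a hard stop twice at the same height, which I took as the slot floor. That was about 2 mm higher than I worked out from the grasp. The side view shows the glass at the fully-home height, so I think the mirror slipped about 2 mm in the fingers during the lift. At the end the arm was pressing it down with about 6.6 N.

**Target angle:** the wrist view put the dot at v ≈ -122 mm, and its reflection in the side view gave about -124 mm. That makes the target about 27.6°.

**Angle reached:** the tool stood steady at 18.04°, which turns the mirror about 28.5° (station at about -10.4°). In the wrist view, just before a last 1° turn, the turntable lagged the blade by about 1.9°, roughly the slot play. That puts the turntable at about 26.5°, though I did not re-measure it. Not knowing which of the two counts, I set them either side of the target, so each is about 1° off and neither is exact.

**Tilt:** in that same view the blade also leaned about 1° in the grip.

**Other things:** the carton, tape and the smaller look-alike mirror showed no movement in the last pictures. The jar was partly hidden by the arm in the top view, but it looked in place from the side.

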